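Fit the rinse bottle and set its cap to vent

ROBOT

A 6-joint arm with a two-finger parallel gripper is mounted at the origin on the work surface. World frame = base frame: x ahead of the robot, y to its left, z up, the work surface at z = 0. Lengths are in m, angles in rad, forces in N, time in s.
With the tool pointing down it reaches from about 0.25 to 0.775 m from the base axis. Payload 4 kg.
Tool frame: the origin (TCP) lies at the very end of the fingers, on their centre line; the grasp point (between the pads) lies 19 mm behind it; x points along the fingers, y is the direction in which the jaws open and shut, and the axes are right-handed (so a half turn about x gives the same grasp; the last joint's range is limited). The gripper opens to 94 mm and grips with 3 to 60 N. Pads are 16 mm wide; open, the fingers measure 119 mm over their backs; the gripper's body (75 mm by 177 mm) begins 78 mm behind the grasp point.
Start: joints at [1.069, 0.087, 1.371, -0, 1.684, -0.103], TCP at [0.214, 0.507, 0.206] pointing down, gripper open.
Joint ranges: [-3.1, 3.1], [-0.76, 2.03], [0.27, 2.55], [-1.08, 4.22], [0.17, 2.65], [-2.57, 2.57]. Speed limits (rad/s): [2.79, 2.79, 3.14, 3.14, 3.14, 3.14].

INTERFACE

Orientations are given as a unit quaternion [w, x, y, z].
In Python, from cell import telemetry, capture, camera_model, arm gives the robot as it stands. The module is installed in compiled form; this text tells all that it offers.
- The arm moves only by the tool send_rows, never from a script. Its argument "commands" is a list of rows, each an object of numbers: "grip": the closure, from 0 (fully open) to 1 (shut); "dx", "dy", "dz": the shift along the tool's x, y, z in mm; "ax", "ay", "az": the turn, a rotation vector about the tool's x, y, z in degrees. A call has 1 to 8 rows; each row is the pose to reach, as a shift and turn from the pose commanded when the call began, along the tool's axes at that moment; what a row does not reach only later rows make up. A row lasts 1/8 s, in which the tool goes at most 62.5 mm and 10.7 degrees, less where a joint would pass 70% of its speed; a pose out of reach is approached as far as the arm can. A call with a gripper value outside its range is refused whole. The fingers move at their own pace and stop on an object; the grip force is fixed at half the most. Time passes only in rows, so rows that repeat a pose let the fingers close. It gives the time, the measured TCP pose, the force and the opening at its end, in the units of the state.
- telemetry.read_state(): the state, without advancing time (a new reading comes with each control period).
- capture(name): name is "scene" or "top" or "wrist"; returns the picture (420x560x3 uint8, red, green, blue); there is no depth.
- camera_model(name): a dict with "camera_matrix" (3x3 intrinsics, pixels), "position" and "attitude" of the camera in the world; the wrist camera has in their place "mount" (4x4, takes a point from camera to tool coordinates, whose origin is the TCP and whose axes are the tool frame's). Camera axes: x right, y up, looking along -z (the intrinsics and any distortion apply to the point x, -y, -z); pixel columns grow to the right and rows downward; lengths in m; the calibration is good to about 2 mm. The wrist camera is an equidistant fisheye: a pixel r from the principal point sees the ray r / f radians off the axis. A picture is of the moment at which its call begins: read the wrist's pose just before it. camera_model takes no time and is no camera call.
- arm.job_done(): hands the job in, once; it reports no verdict.
The state is a dict: "t": time; "joint_positions": joint angles; "qd": joint speeds; "joint_torque": joint torques, N m; "ee_pos": TCP position; "tool_rot": TCP orientation; "contact_force": force on the tool from outside, world axes, zero at the start; "moment": the same for the moment, N m; "grip_width": finger opening in m.
Only numpy, scipy, OpenCV 4.12 (cv2) and the standard library are available. Lean on these libraries where they do the work, as an engineer would, in place of code of your own. Each camera call takes 0.05 s, during which the arm holds its last target.

TASK

Stand the square rinse bottle with the blue cap upright in the raised square nest of the rinse station, all the way down. Then screw its cap clockwise until it bottoms out, back it off a quarter turn so that the bottle can breathe, and finish while still gripping the cap there, with the bottle still down in the nest. Keep the bottle upright throughout and leave the other bottle, the beaker and the jar standing where it is.

Things in the scene. Friction and masses are not known exactly. Their poses are not given: they have to be found in the camera images.
- bottle: Loose whitish square bottle, 0.16 to 0.30 kg in all. Origin: centre of its underside; z up along the bottle, x and y square to its sides. Body 46 x 46 mm with edges rounded 3 mm, flat sides up to 60 mm above the origin, shoulder up to 64 mm, then a round neck of 28 mm diameter, bare from 64 to 74 mm. A blue panel on its -x side is decoration; any of the four quarter turns fits the nest. It starts upright on the table.
- cap: Dark blue ribbed round screw cap on the bottle's neck, 38 mm diameter, 28 mm tall. Origin: centre of the cap's underside, 74 mm above the bottle's underside when the cap is fully home; z up. A white index line on its top runs from near the centre towards the cap's +x. It may be gripped across its diameter from above, and the bottle can be lifted and carried by it: the thread needs about 0.06 N m to turn. The cap cannot come off (it stops 4 rad from home).
- cap_turn (a joint): Angle of the cap on the bottle, rad: 0 is fully home (bottomed on a hard stop), growing as the cap is unscrewed, which is counter-clockwise seen from above. Right-hand thread of 4 mm pitch: the cap rises 0.64 mm per rad. Starts 1.0 to 2.6 rad from home.
- station: Rinse station fixed to the bench (placed and turned differently each time): black drip tray 130 x 130 mm, 18 mm high, with a 32 mm square grey column in its middle carrying the square nest. Origin: centre of its underside, on the table; z up, x and y along the sides of tray and nest.
- nest (a point): Centre of the nest's floor, 70 mm above the table, same axes as station. The nest is a square pocket 49 x 49 mm inside; grey walls 6 mm thick and 15 mm high above the floor, above them an orange lip flares outward to about 55 mm square inside and 24 mm above the floor. Fully down, the bottle's underside stands on this point; the nest's walls keep it from turning.
- sample_bottle: Bystander: loose round amber bottle with an orange cap, 54 mm diameter, 120 mm tall. Origin: centre of its underside.
- beaker: Bystander: loose white open beaker, 68 mm diameter, 80 mm tall. Origin: centre of its underside.
- jar: Bystander: loose small pale translucent jar with a white lid, 40 mm diameter, 45 mm tall. Origin: centre of its underside.

How it is judged:
By the outcome, as a careful person would: the job done as asked, in the order asked, and still so for the second after the job is handed in, while the arm keeps its last pose, push and grip.
It also fails if it takes over 67 s, if anything falls off the work surface, if the arm or the gripper's body presses on something with over 40 N, if the wrist force passes 120 N, or if a joint passes its speed limit or range.

## Working session

There is one attempt and no reset: what is moved stays moved. The work goes in short steps, Python scripts to look and compute and a tool call to move; the robot and the scene stay as the last step left them, time stands still between calls to the robot, and variables do not carry over. Pictures are saved under pics/ and viewed, and the job is handed in when it is done.

Besides the shell and the picture viewer there is one more tool, called after ">>>" by a JSON object that holds its "fn" and its "kwargs", one argument or row to a line. send_rows: Moves the arm, as the interface text tells. Its arguments: {"type":"object","properties":{"commands":{"type":"array","items":{"type":"object","properties":{"grip":{"type":"number"},"dx":{"type":"number"},"dy":{"type":"number"},"dz":{"type":"number"},"ax":{"type":"number"},"ay":{"type":"number"},"az":{"type":"number"}}}}},"required":["commands"]}

```bash
mkdir -p pics; ls; python3 - <<'E'
from cell import telemetry, capture, camera_model
import cv2
print(telemetry.read_state())
for n in ("scene","top","wrist"):
    print(n,camera_model(n))
    cv2.imwrite(f"pics/{n}0.png",capture(n)[:,:,::-1])
E
```

```text
pics
{'t': 0.0, 'joint_positions': array([ 1.06893822e+00,  8.79309654e-02,  1.37221765e+00,  1.22659617e-05,
        1.68357832e+00, -1.03063089e-01]), 'qd': array([ 2.34675023e-06, -1.07471809e-04, -1.85157240e-03, -2.11606465e-03,
        1.33667390e-03,  1.25312576e-03]), 'joint_torque': array([-5.21907768e-04, -3.40174413e+01, -3.02431905e+01,  7.18424516e-02,
        3.27953696e-02, -1.61905491e-04]), 'ee_pos': array([0.21329394, 0.50638037, 0.20433587]), 'tool_rot': array([ 0.69286706,  0.13934327,  0.69332482, -0.14078136]), 'contact_force': array([0.06768212, 0.17870186, 0.0775941 ]), 'moment': array([-0.02207027, -0.01183054, -0.00180483]), 'grip_width': 0.09353517883317514}
scene {'camera_matrix': array([[466.41642307,   0.        , 283.54773911],
       [  0.        , 466.41642307, 214.55039672],
       [  0.        ,   0.        ,   1.        ]]), 'position': array([ 1.23307725, -0.13668831,  0.50661207]), 'attitude': array([0.69645381, 0.38038923, 0.30476774, 0.52666189])}
top {'camera_matrix': array([[395.98258299,   0.        , 281.41530001],
       [  0.        , 395.98258299, 203.86344602],
       [  0.        ,   0.        ,   1.        ]]), 'position': array([0.4917101 , 0.01532226, 0.806279  ]), 'attitude': array([-0.69544306, -0.03993028,  0.04178483,  0.71625314])}
wrist {'camera_matrix': array([[325.1922621 ,   0.        , 278.44805624],
       [  0.        , 325.1922621 , 208.84532754],
       [  0.        ,   0.        ,   1.        ]]), 'mount': array([[-8.61769612e-04,  2.86430050e-01, -9.58100769e-01,
        -1.78952595e-01],
       [ 9.99999609e-01,  5.79134436e-05, -8.82142205e-04,
         5.77364991e-05],
       [-1.97185121e-04, -9.58101155e-01, -2.86429988e-01,
        -8.30755637e-02],
       [ 0.00000000e+00,  0.00000000e+00,  0.00000000e+00,
         1.00000000e+00]])}
```

View pics/scene0.png

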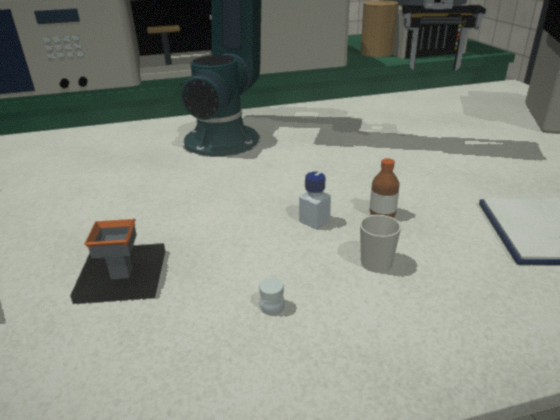

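View pics/top0.png

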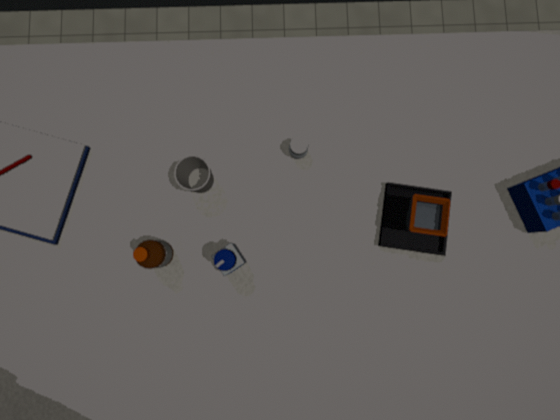

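View pics/wrist0.png

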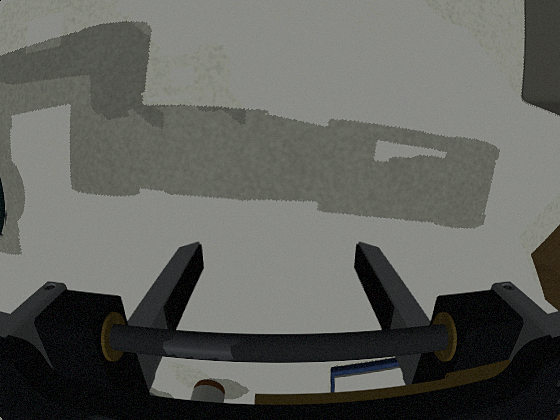

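Scene: bottle with the blue cap at about (315,200), station at (120,260). Top view: cap at (225,260), nest at (430,216). I'll zoom in to measure both.

```bash
cat > h.py <<'E'
import numpy as np, cv2
from scipy.spatial.transform import Rotation as R
from cell import telemetry, capture, camera_model
def rot(q): return R.from_quat([q[1],q[2],q[3],q[0]]).as_matrix()
def ray(n,u,v):
    m=camera_model(n);K=m['camera_matrix']
    d=np.array([(u-K[0,2])/K[0,0],-(v-K[1,2])/K[1,1],-1.0])
    return m['position'],rot(m['attitude'])@d
def onz(n,u,v,z):
    p,d=ray(n,u,v);return p+d*(z-p[2])/d[2]
def proj(n,P):
    m=camera_model(n);K=m['camera_matrix']
    c=(np.atleast_2d(P)-m['position'])@rot(m['attitude'])
    return np.c_[K[0,0]*c[:,0]/-c[:,2]+K[0,2],K[1,1]*-c[:,1]/-c[:,2]+K[1,2]]
def wproj(P,pos,q):
    m=camera_model('wrist');K=m['camera_matrix'];M=m['mount']
    t=(np.atleast_2d(P)-pos)@rot(q)
    c=(t-M[:3,3])@M[:3,:3]
    x,y,z=c[:,0],-c[:,1],-c[:,2]
    r=np.hypot(x,y);th=np.arctan2(r,z);s=th/np.maximum(r,1e-9)*K[0,0]
    return np.c_[x*s+K[0,2],y*s+K[1,2]]
E
python3 - <<'E'
import cv2
a=cv2.imread('pics/top0.png')
c1=a[230:290,190:260];c2=a[175:265,370:460]
A=cv2.resize(c1,None,fx=8,fy=8,interpolation=cv2.INTER_CUBIC)
B=cv2.resize(c2,None,fx=6,fy=6,interpolation=cv2.INTER_CUBIC)
cv2.imwrite('pics/a.png',cv2.convertScaleAbs(A,alpha=1.5));cv2.imwrite('pics/b.png',cv2.convertScaleAbs(B,alpha=2))
b=cv2.imread('pics/scene0.png')[160:240,280:350]
cv2.imwrite('pics/c.png',cv2.resize(b,None,fx=7,fy=7,interpolation=cv2.INTER_CUBIC))
E
```

```text
(no output)
```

View pics/a.png

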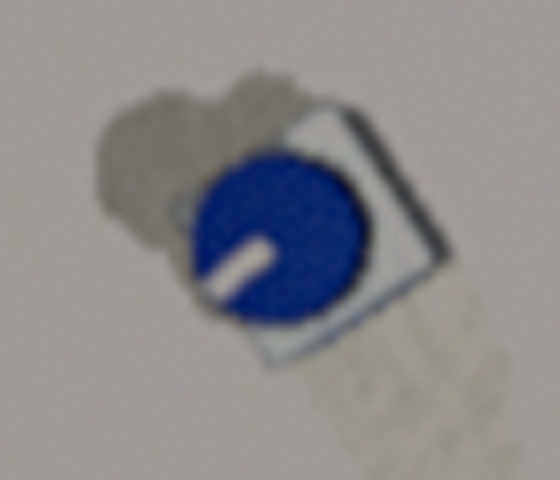

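View pics/b.png

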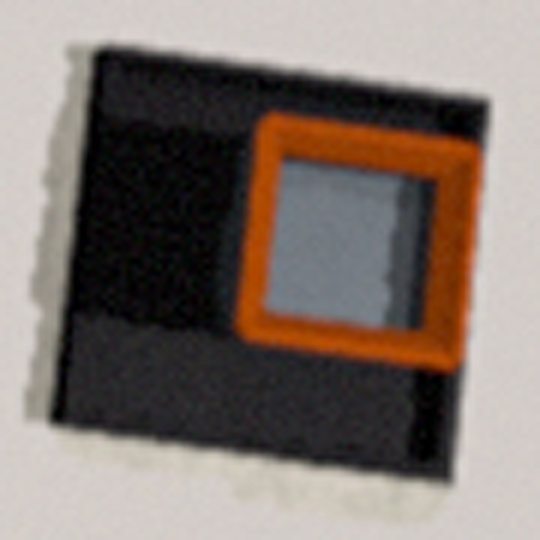

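View pics/c.png

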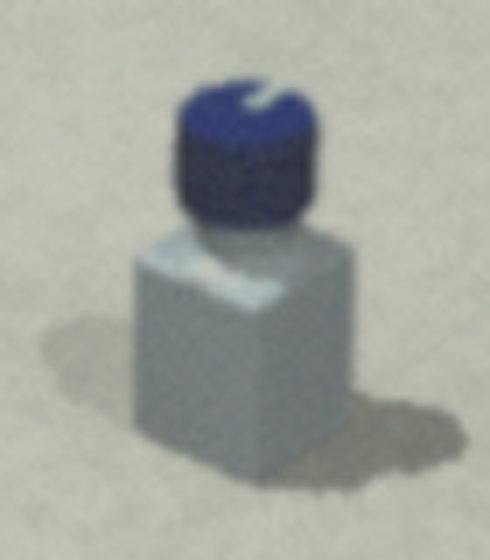

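```bash
python3 - <<'E'
from h import *
from scipy.optimize import least_squares
print("axes: img right ->",onz('top',330,204,0)-onz('top',280,204,0),"down",onz('top',280,254,0)-onz('top',280,204,0))
f=lambda x,y,s,o:(x/s+o[0]-0.5+.5/s, y/s+o[1]-.5+.5/s)
A=lambda x,y:f(x,y,8,(190,230)); B=lambda x,y:f(x,y,6,(370,175)); C=lambda x,y:f(x,y,7,(280,160))
# cap top centre circle
print('cap ctr z.103', onz('top',*A(283,238),.1033), 'index end', onz('top',*A(212,288),.1033),onz('top',*A(262,246),.1033))
# shoulder/body: light-square corners z~.062
for p in [(345,108),(440,262),(272,365)]: print('sh',onz('top',*A(*p),.060))
for p in [(450,252),(362,108)]: print('base',onz('top',*A(*p),.0))
# scene
print('scene cap top ctr',onz('scene',*C(248,113),.1033),'index',onz('scene',*C(270,90),.1033))
for p in [(135,258),(262,308),(353,245)]: print('scene sh',onz('scene',*C(*p),.060))
for p in [(137,425),(262,478),(350,405)]: print('scene base',onz('scene',*C(*p),.0))
# station
for p in [(100,48),(488,100),(452,480),(55,425)]: print('tray',onz('top',*B(*p),.018))
L=[onz('top',*B(*p),.094) for p in [(262,110),(482,145),(460,368),(237,335)]]
print('lip',*L,np.mean(L,0))
L=np.array([onz('top',*B(*p),.085) for p in [(280,160),(437,180),(422,330),(262,315)]])
print('inner',*L,L.mean(0))
a=cv2.imread('pics/top0.png'); print(a[245:265:3,240:248].tolist())
E
```

```text
axes: img right -> [-0.00301582 -0.10245495  0.        ] down [-0.10163821  0.00296064  0.        ]
cap ctr z.103 [0.47813011 0.11443102 0.1033    ] index end [0.46772295 0.13014156 0.1033    ] [0.476525   0.11906558 0.1033    ]
sh [0.50705672 0.10561368 0.06      ]
sh [0.47066891 0.08402511 0.06      ]
sh [0.44814621 0.12347137 0.06      ]
base [0.47139644 0.08698337 0.        ]
base [0.50816351 0.10856944 0.        ]
scene cap top ctr [0.4811061  0.11729289 0.1033    ] index [0.46975174 0.12740509 0.1033    ]
scene sh [0.47492237 0.08688137 0.06      ]
scene sh [0.51148884 0.11172871 0.06      ]
scene sh [0.48609693 0.14692797 0.06      ]
scene base [0.46731081 0.0893468  0.        ]
scene base [0.50440993 0.1149734  0.        ]
scene base [0.47523454 0.15173706 0.        ]
tray [ 0.62019792 -0.20075854  0.018     ]
tray [ 0.5987306  -0.32980326  0.018     ]
tray [ 0.47289751 -0.3079736   0.018     ]
tray [ 0.49474422 -0.17833557  0.018     ]
lip [ 0.58737054 -0.22783967  0.094     ] [ 0.57474218 -0.29362944  0.094     ] [ 0.50781071 -0.28176115  0.094     ] [ 0.51962313 -0.2157262
[... 450 characters left out ...]
 106], [101, 103, 107], [101, 102, 106], [101, 104, 107], [101, 103, 107]], [[85, 86, 88], [98, 101, 105], [103, 104, 108], [101, 104, 107], [100, 102, 106], [101, 103, 106], [101, 103, 106], [100, 102, 106]], [[43, 41, 39], [55, 56, 57], [86, 87, 90], [97, 100, 103], [102, 104, 108], [102, 104, 108], [101, 102, 107], [101, 103, 106]], [[91, 90, 89], [61, 59, 57], [43, 42, 40], [56, 56, 56], [85, 87, 89], [98, 99, 103], [102, 104, 108], [102, 103, 108]], [[101, 104, 106], [101, 103, 104], [90, 90, 88], [63, 60, 60], [43, 41, 40], [57, 57, 59], [85, 87, 90], [100, 102, 104]], [[100, 101, 102], [98, 98, 98], [93, 93, 92], [78, 78, 77], [70, 73, 73], [80, 84, 87], [89, 94, 97], [95, 100, 103]]]
```

Consistent estimates so far:
- **Bottle:** at about (0.479, 0.116), yaw about 30°.
- **Cap index:** at about 126°, which puts cap_turn near 1.65 rad.
- **Nest:** at about (0.5467, -0.2545), yaw about -10°.

Now I'll move above the bottle with a yaw that leaves enough J6 travel for screwing.

>>> {"fn": "send_rows", "kwargs": {
  "commands": [
    {"dz":200,"dy":-130,"ax":-9,"grip":0},
    {"dz":395,"dy":-258,"ax":-18,"grip":0},
    {"dz":395,"dy":-258,"ax":-18,"grip":0},
    {"dz":395,"dy":-258,"ax":-18,"grip":0},
    {"dz":395,"dy":-258,"ax":-18,"grip":0},
    {"dz":395,"dy":-258,"ax":-18,"grip":0},
    {"dz":395,"dy":-258,"ax":-18,"grip":0},
    {"dz":395,"dy":-258,"ax":-18,"grip":0}
  ]
}}

```text
invalid input
```

>>> {"fn": "send_rows", "kwargs": {
  "commands": [
    {"grip":0},
    {"grip":0}
  ]
}}

```text
invalid input
```

```bash
python3 - <<'E'
from h import *
s=telemetry.read_state(); print(s['t'],s['ee_pos'],s['joint_positions'],s['contact_force'],rot(s['tool_rot']))
w=capture('wrist')[:,:,::-1].copy(); cv2.imwrite('pics/w1.png',w)
p=wproj([[.4795,.116,.0]],s['ee_pos'],s['tool_rot']);print(p)
def sq(c,yaw,h,z):
    a=np.radians(yaw);M=np.array([[np.cos(a),-np.sin(a)],[np.sin(a),np.cos(a)]])
    return [[*(np.array(c)+M@np.array(k)*h),z] for k in [(-1,-1),(1,-1),(1,1),(-1,1)]]
big=cv2.resize(w,None,fx=1.42,fy=1.42,interpolation=cv2.INTER_CUBIC)
for z in (0,.06):
    q=wproj(sq((.4795,.116),30.3,.023,z),s['ee_pos'],s['tool_rot'])*1.42
    cv2.polylines(big,[q.round().astype(np.int32)],True,(0,0,255),1)
t=np.linspace(0,6.28,40);q=wproj(np.c_[.4795+.019*np.cos(t),.116+.019*np.sin(t),0*t+.1031],s['ee_pos'],s['tool_rot'])*1.42
cv2.polylines(big,[q.round().astype(np.int32)],True,(0,255,0),1)
cv2.imwrite('pics/w1b.png',big)
E
```

```text
0.15 [0.21338561 0.50648924 0.20459364] [ 1.06887437e+00  8.78021359e-02  1.37184829e+00  3.21328766e-05
  1.68358811e+00 -1.03081435e-01] [-0.50718157 -0.02527851  0.46900449] [[-8.19844149e-04  3.88346156e-01  9.21513207e-01]
 [-1.42751880e-03  9.21512123e-01 -3.88346969e-01]
 [-9.99998645e-01 -1.63386142e-03 -2.01124885e-04]]
[[141.93469222 394.98242846]]
```

View pics/w1b.png

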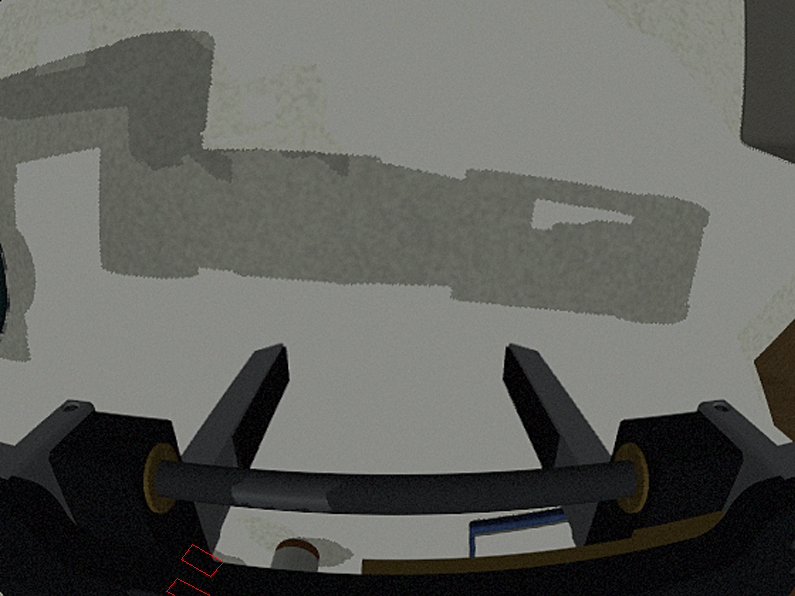

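The picture is unchanged because both moves were refused. I'll try rows with every field filled in.

>>> {"fn": "send_rows", "kwargs": {
  "commands": [
    {"dx":0,"dy":-130,"dz":200,"ax":-9,"ay":0,"az":0,"grip":0},
    {"dx":0,"dy":-258,"dz":395,"ax":-18,"ay":0,"az":0,"grip":0},
    {"dx":0,"dy":-258,"dz":395,"ax":-18,"ay":0,"az":0,"grip":0},
    {"dx":0,"dy":-258,"dz":395,"ax":-18,"ay":0,"az":0,"grip":0},
    {"dx":0,"dy":-258,"dz":395,"ax":-18,"ay":0,"az":0,"grip":0},
    {"dx":0,"dy":-258,"dz":395,"ax":-18,"ay":0,"az":0,"grip":0},
    {"dx":0,"dy":-258,"dz":395,"ax":-18,"ay":0,"az":0,"grip":0},
    {"dx":0,"dy":-258,"dz":395,"ax":-18,"ay":0,"az":0,"grip":0}
  ]
}}

```text
t: 1.2
ee_pos: [0.4784, 0.1131, 0.2052]
tool_rot: [0.706, 0.031, 0.707, -0.031]
contact_force: [-0.1, 0.5, 0.0]
grip_width: 0.0942
```

```bash
cat > look.py <<'E'
from h import *
import sys
def sq(c,yaw,h,z):
    a=np.radians(yaw);M=np.array([[np.cos(a),-np.sin(a)],[np.sin(a),np.cos(a)]])
    return [[*(np.array(c)+M@np.array(k)*h),z] for k in [(-1,-1),(1,-1),(1,1),(-1,1)]]
def yaw(s):
    M=rot(s['tool_rot']);return np.degrees(np.arctan2(M[1,1],M[0,1]))
def info():
    s=telemetry.read_state(); M=rot(s['tool_rot'])
    print('t',s['t'],'pos',s['ee_pos'].round(4),'yaw',yaw(s).round(2),'x',M[:,0].round(4),'J',np.degrees(s['joint_positions']).round(1),'F',s['contact_force'].round(2),'M',s['moment'].round(3),'w',round(s['grip_width'],4))
    return s
def wl(name,polys,s,S=1.42):
    w=capture('wrist')[:,:,::-1].copy(); cv2.imwrite(f'pics/{name}_raw.png',w)
    big=cv2.resize(w,None,fx=S,fy=S,interpolation=cv2.INTER_CUBIC); big=cv2.convertScaleAbs(big,alpha=1.4)
    for P,c in polys:
        q=wproj(np.array(P),s['ee_pos'],s['tool_rot'])*S
        cv2.polylines(big,[q.round().astype(np.int32)],True,c,1)
    cv2.imwrite(f'pics/{name}.png',big)
def circ(c,r,z):
    t=np.linspace(0,6.28,40);return np.c_[c[0]+r*np.cos(t),c[1]+r*np.sin(t),0*t+z]
E
python3 - <<'E'
from look import *
s=info();c=(.479,.1155)
wl('w2',[(sq(c,30.3,.023,.06),(0,0,255)),(circ(c,.019,.1031),(0,255,0))],s)
E
```

```text
t 1.2 pos [0.4784 0.1131 0.2052] yaw 84.98 x [-3.e-04 -3.e-04 -1.e+00] J [  6.7  -2.5  86.2  -0.   96.3 -78.3] F [-0.1   0.48  0.01] M [ 0.097 -0.012 -0.019] w 0.0942
```

View pics/w2.png

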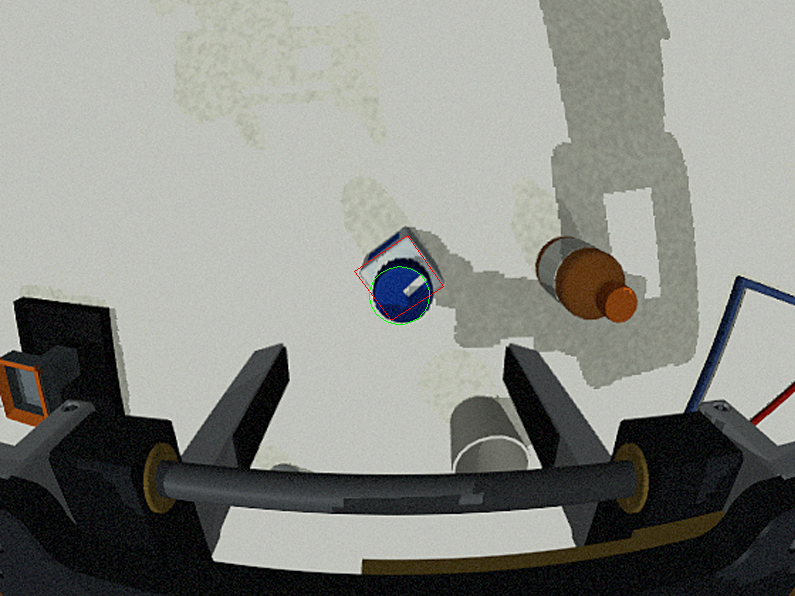

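The wrist view agrees within about 2 mm: the cap centre is at (402,291) against a projected (400,295). The blue panel faces the robot, which confirms cap_turn of about 1.65 rad. Now I'll descend and grip.

>>> {"fn": "send_rows", "kwargs": {
  "commands": [
    {"dx":40,"dy":2.5,"dz":-1,"ax":0,"ay":0,"az":0,"grip":0},
    {"dx":90,"dy":2.5,"dz":-1,"ax":0,"ay":0,"az":0,"grip":0},
    {"dx":120,"dy":2.5,"dz":-1,"ax":0,"ay":0,"az":0,"grip":0},
    {"dx":132,"dy":2.5,"dz":-1,"ax":0,"ay":0,"az":0,"grip":0},
    {"dx":132,"dy":2.5,"dz":-1,"ax":0,"ay":0,"az":0,"grip":0},
    {"dx":132,"dy":2.5,"dz":-1,"ax":0,"ay":0,"az":0,"grip":0.4}
  ]
}}

```text
t: 2.0
ee_pos: [0.4779, 0.1186, 0.0753]
tool_rot: [0.708, 0.03, 0.705, -0.03]
contact_force: [0.9, -1.1, -0.4]
grip_width: 0.0874
```

```bash
python3 - <<'E'
from look import *
s=info();c=(.4775,.1158)
wl('w3',[(sq(c,30.3,.023,.06),(0,0,255)),(circ(c,.019,.1031),(0,255,0))],s)
E
```

```text
t 2.0 pos [0.4779 0.1186 0.0753] yaw 85.16 x [ 3.3e-03  5.0e-04 -1.0e+00] J [  7.3   1.2  97.6   0.   81.1 -77.8] F [ 0.91 -1.07 -0.45] M [-0.005 -0.052  0.006] w 0.0874
```

View pics/w3.png

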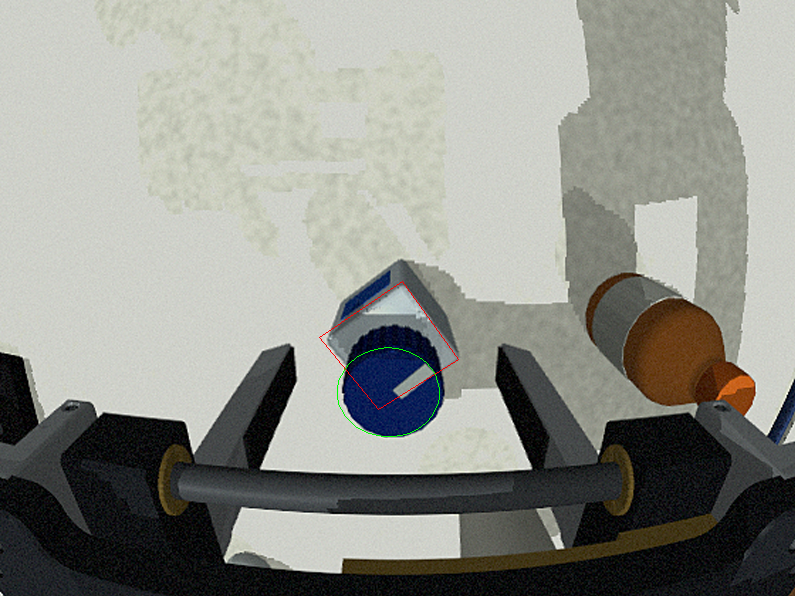

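The wrist view shows the cap top centred at (393,391), midway between the fingers. Closing now.

>>> {"fn": "send_rows", "kwargs": {
  "commands": [
    {"dx":1,"dy":0,"dz":0,"ax":0,"ay":0,"az":0,"grip":1},
    {"dx":1,"dy":0,"dz":0,"ax":0,"ay":0,"az":0,"grip":1},
    {"dx":1,"dy":0,"dz":0,"ax":0,"ay":0,"az":0,"grip":1},
    {"dx":1,"dy":0,"dz":0,"ax":0,"ay":0,"az":0,"grip":1},
    {"dx":1,"dy":0,"dz":0,"ax":0,"ay":0,"az":0,"grip":1},
    {"dx":1,"dy":0,"dz":0,"ax":0,"ay":0,"az":0,"grip":1},
    {"dx":1,"dy":0,"dz":0,"ax":0,"ay":0,"az":0,"grip":1},
    {"dx":1,"dy":0,"dz":0,"ax":0,"ay":0,"az":0,"grip":1}
  ]
}}

```text
t: 3.05
ee_pos: [0.4766, 0.1182, 0.0725]
tool_rot: [0.706, 0.03, 0.707, -0.03]
contact_force: [0.4, -0.4, -0.7]
grip_width: 0.0372
```

```bash
python3 - <<'E'
from look import *
s=info()
E
```

```text
t 3.05 pos [0.4766 0.1182 0.0725] yaw 85.15 x [-1.e-04 -2.e-04 -1.e+00] J [  7.3   1.3  97.8  -0.   80.9 -77.8] F [ 0.35 -0.36 -0.72] M [-0.181  0.045 -0.04 ] w 0.0372
```

>>> {"fn": "send_rows", "kwargs": {
  "commands": [
    {"dx":-15,"dy":0,"dz":0,"ax":0,"ay":0,"az":0,"grip":1},
    {"dx":-50,"dy":0,"dz":0,"ax":0,"ay":0,"az":0,"grip":1},
    {"dx":-90,"dy":0,"dz":0,"ax":0,"ay":0,"az":0,"grip":1},
    {"dx":-120,"dy":0,"dz":0,"ax":0,"ay":0,"az":0,"grip":1},
    {"dx":-130,"dy":0,"dz":0,"ax":0,"ay":0,"az":0,"grip":1},
    {"dx":-130,"dy":0,"dz":0,"ax":0,"ay":0,"az":0,"grip":1}
  ]
}}

```text
t: 3.8
ee_pos: [0.4767, 0.1184, 0.2027]
tool_rot: [0.707, 0.03, 0.706, -0.03]
contact_force: [0.2, -0.3, -2.6]
grip_width: 0.0372
```

```bash
python3 - <<'E'
from look import *
s=info()
wl('w4',[],s)
cv2.imwrite('pics/s4.png',capture('scene')[:,:,::-1])
E
```

```text
t 3.8 pos [0.4767 0.1184 0.2027] yaw 85.16 x [ 7.e-04  4.e-04 -1.e+00] J [  7.3  -2.5  86.5   0.   96.  -77.8] F [ 0.17 -0.32 -2.55] M [ 0.041 -0.005 -0.036] w 0.0372
```

View pics/w4.png

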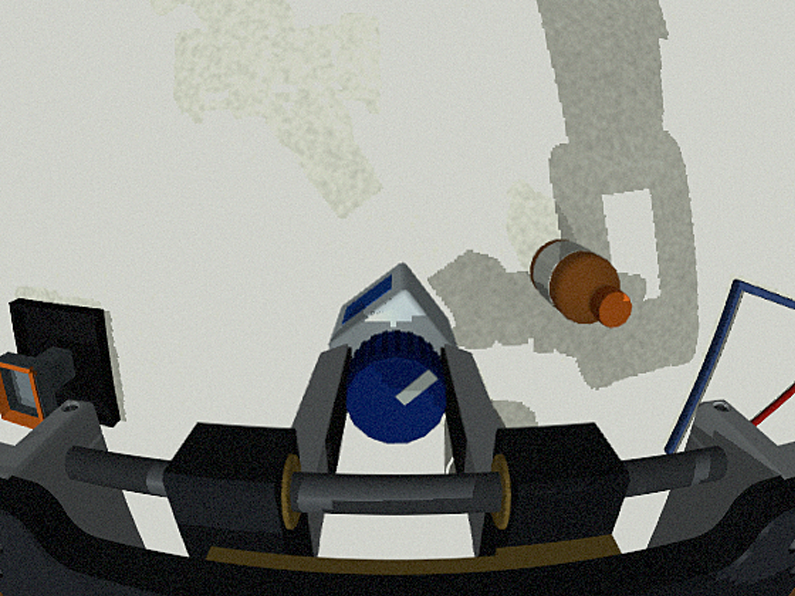

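View pics/s4.png

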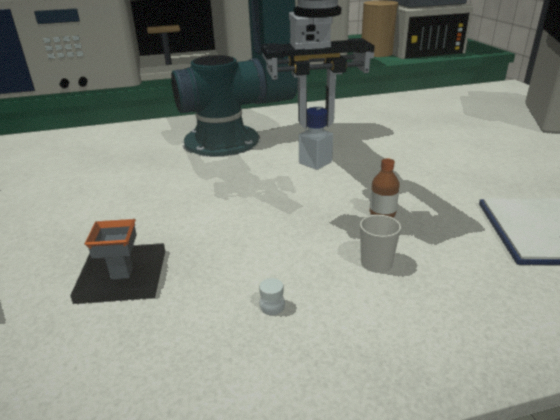

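Lifted cleanly: about 2.6 N of weight and the bottle hangs straight. Next I'll fit the bottle's pose in the tool frame from the wrist image.

```bash
python3 - <<'E'
import cv2
a=cv2.imread('pics/w4_raw.png')[175:320,220:330]
cv2.imwrite('pics/w4z.png',cv2.resize(cv2.convertScaleAbs(a,alpha=1.5),None,fx=5.4,fy=4,interpolation=cv2.INTER_CUBIC) if 0 else cv2.resize(cv2.convertScaleAbs(a,alpha=1.5),None,fx=4,fy=4,interpolation=cv2.INTER_CUBIC))
E
```

```text
(no output)
```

View pics/w4z.png

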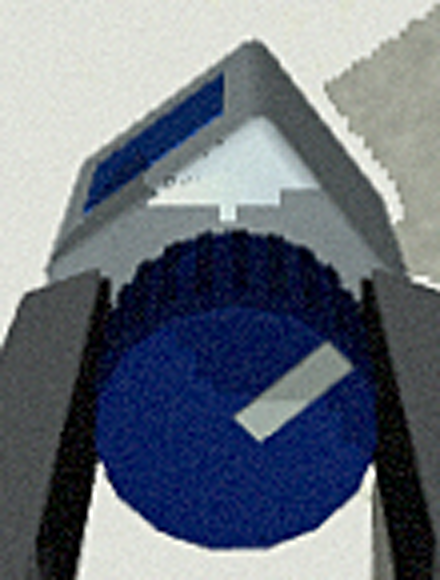

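```bash
cat > fit.py <<'E'
from look import *
from scipy.optimize import least_squares
# tool coords projection
def tproj(P): return wproj(P,np.zeros(3),[1,0,0,0])
def model(p,capd=103.1):
    y0,z0,L,psi=p[:4]   # mm, mm, mm, deg. psi: CCW-from-above rotation; world-from-tool: ccw angle a from tool y toward -z? 
    a=np.radians(psi)
    def pt(r,ang,h): # ang ccw from above measured from tool y
        # tool x down, y, z: above view, y axis 90deg ccw from z => ccw from y is -z
        return [L-h, y0+r*np.cos(ang), z0-r*np.sin(ang)]
    out=[pt(31.3,a+np.pi/4+k*np.pi/2,0) for k in range(4)]+[pt(31.3,a+np.pi/4+k*np.pi/2,60) for k in range(4)]
    out+=[pt(0,0,capd)]
    return np.array(out)/1000
E
python3 - <<'E'
from fit import *
o=lambda x,y:(x/4+220-.375,y/4+175-.375)
# bottle +x at yaw 30.3 world, tool y at 85.16 -> psi=-54.9; corners at angle psi+45+90k (from y): k0 -10 right, k1 80 up(-z) near, k2 170 left
obs={1:o(255,41),2:o(85,158),5:o(262,120),6:o(48,268),4:o(408,275),8:o(237,428)}
def res(p):
    q=tproj(model(p)); return np.concatenate([q[k]-obs[k] for k in obs])
r=least_squares(res,[0,0,75,-55],loss='soft_l1')
print(r.x,res(r.x).reshape(-1,2).round(2))
M=tproj(model(r.x)); print(M.round(1)[:9])
E
```

```text
[ -0.54883682   5.23281686  82.769263   -53.71473399] [[ 0.1  -0.39]
 [ 0.39  0.66]
 [-0.21 -0.21]
 [ 0.13  0.18]
 [ 1.14 11.2 ]
 [-1.42 -2.12]]
[[313.8 225.3]
 [283.5 184.5]
 [241.3 214.8]
 [272.4 253.3]
 [322.8 254.6]
 [284.9 204.4]
 [231.8 241.8]
 [271.  287.9]
 [277.5 279.5]]
```

```bash
python3 - <<'E'
from fit import *
o=lambda x,y:(x/4+220-.375,y/4+175-.375)
obs={1:o(255,41),2:o(85,158),5:o(262,120),6:o(48,268),8:o(237,428)}
for L in (72.5,75):
  def res(p):
    q=tproj(model([p[0],p[1],L,p[2]])); return np.concatenate([q[k]-obs[k] for k in obs])
  r=least_squares(res,[0,0,-55]);print(L,r.x,res(r.x).reshape(-1,2).round(2).tolist())
  # with camera offset freedom in 3 translations
  def res2(p):
    q=tproj(model([p[0],p[1],L,p[2]])+p[3:6]/1000*np.array([1,1,1])); return np.concatenate([*[q[k]-obs[k] for k in obs],p[3:6]/2])
  r=least_squares(res2,[0,0,-55,0,0,0]);print(r.x.round(2))
E
```

```text
72.5 [  0.06043701   1.66591896 -53.64534673] [[1.04, -2.02], [-0.38, 0.37], [1.09, -1.23], [-1.35, 1.21], [-0.3, 1.46]]
[ -0.1    2.9  -53.83   3.18   0.     0.  ]
75 [ -0.06672388   2.63593249 -53.78804261] [[0.92, -1.47], [-0.15, 0.48], [0.9, -0.8], [-0.92, 0.99], [-0.55, 0.71]]
[ -0.17   3.41 -53.9    2.    -0.    -0.  ]
```

>>> {"fn": "send_rows", "kwargs": {
  "commands": [
    {"dx":0,"dy":-25,"dz":7,"ax":3,"ay":0,"az":0,"grip":1},
    {"dx":0,"dy":-75,"dz":20,"ax":9,"ay":0,"az":0,"grip":1},
    {"dx":0,"dy":-130,"dz":36,"ax":16,"ay":0,"az":0,"grip":1},
    {"dx":0,"dy":-190,"dz":52,"ax":23,"ay":0,"az":0,"grip":1},
    {"dx":0,"dy":-250,"dz":68,"ax":30,"ay":0,"az":0,"grip":1},
    {"dx":0,"dy":-305,"dz":84,"ax":36,"ay":0,"az":0,"grip":1},
    {"dx":0,"dy":-345,"dz":95,"ax":40,"ay":0,"az":0,"grip":1},
    {"dx":0,"dy":-364,"dz":100,"ax":41,"ay":0,"az":0,"grip":1}
  ]
}}

```text
t: 4.9
ee_pos: [0.5447, -0.2544, 0.1998]
tool_rot: [0.649, 0.276, 0.653, -0.276]
contact_force: [-0.1, -0.1, -2.0]
grip_width: 0.038
```

>>> {"fn": "send_rows", "kwargs": {
  "commands": [
    {"dx":0,"dy":0,"dz":0,"ax":0,"ay":0,"az":0,"grip":1},
    {"dx":0,"dy":0,"dz":0,"ax":0,"ay":0,"az":0,"grip":1}
  ]
}}

```text
t: 5.15
ee_pos: [0.5454, -0.2511, 0.2022]
tool_rot: [0.651, 0.275, 0.652, -0.274]
contact_force: [-0.4, -0.1, -2.4]
grip_width: 0.0374
```

```bash
python3 - <<'E'
from look import *
s=info()
n=(.5467,-.2545)
wl('w5',[(sq(n,-10.1,.0275,.094),(0,255,0)),(sq(n,-10.1,.065,.018),(0,255,0))],s)
a=capture('scene')[:,:,::-1].copy(); cv2.imwrite('pics/s5.png',cv2.resize(a[120:330,20:220],None,fx=2.8,fy=2.8,interpolation=cv2.INTER_CUBIC))
b=capture('top')[:,:,::-1].copy();cv2.imwrite('pics/t5.png',b)
E
```

```text
t 5.15 pos [ 0.5454 -0.2511  0.2022] yaw 44.28 x [-6.0e-04  1.5e-03 -1.0e+00] J [-30.2  11.5  71.5   0.1  97.  -74.4] F [-0.41 -0.09 -2.37] M [-0.011  0.019  0.014] w 0.0374
```

View pics/w5.png

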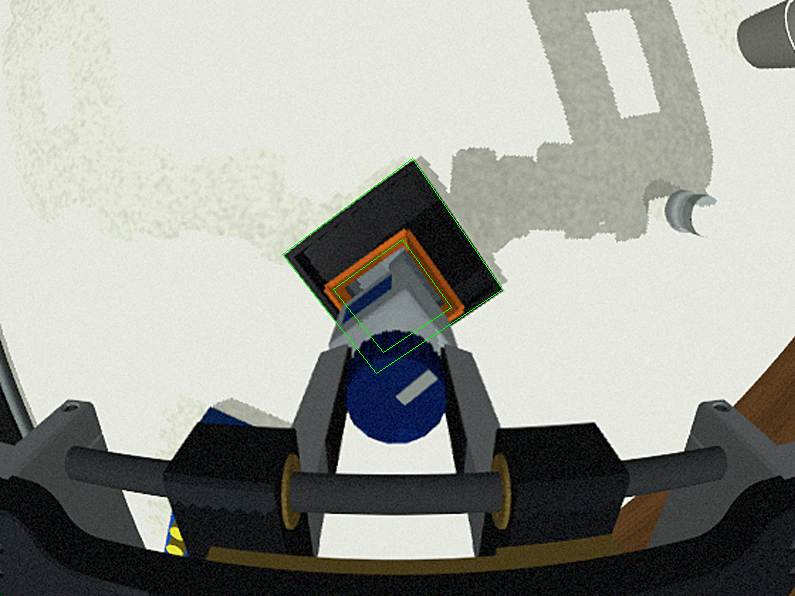

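View pics/s5.png

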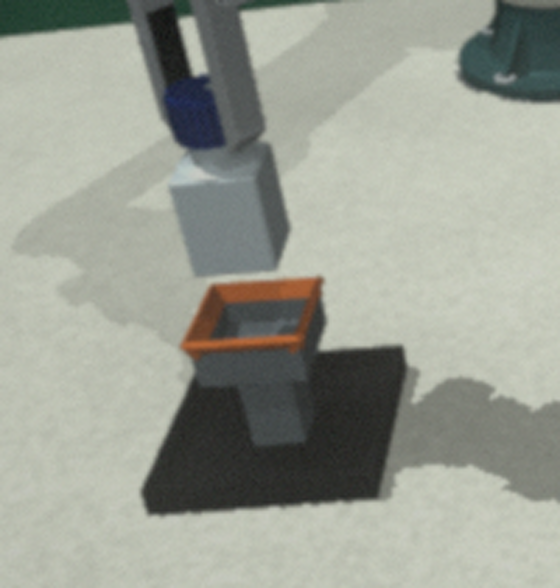

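The tray overlay matches closely. I'll lower the bottle to just above the lip and look again.

>>> {"fn": "send_rows", "kwargs": {
  "commands": [
    {"dx":15,"dy":-1,"dz":1,"ax":0,"ay":0,"az":0,"grip":1},
    {"dx":28,"dy":-1,"dz":1,"ax":0,"ay":0,"az":0,"grip":1},
    {"dx":31,"dy":-1,"dz":1,"ax":0,"ay":0,"az":0,"grip":1},
    {"dx":31,"dy":-1,"dz":1,"ax":0,"ay":0,"az":0,"grip":1},
    {"dx":31,"dy":-1,"dz":1,"ax":0,"ay":0,"az":0,"grip":1}
  ]
}}

```text
t: 5.92
ee_pos: [0.5457, -0.2545, 0.172]
tool_rot: [0.652, 0.275, 0.651, -0.275]
contact_force: [-0.3, -0.1, -2.3]
grip_width: 0.0378
```

```bash
python3 - <<'E'
from look import *
s=info()
n=(.5467,-.2545)
wl('w6',[(sq(n,-10.1,.0335,.094),(0,255,0)),(sq(n,-10.1,.065,.018),(0,255,0))],s)
a=capture('scene')[:,:,::-1].copy(); cv2.imwrite('pics/s6.png',cv2.resize(a[140:310,50:190],None,fx=3.5,fy=3.5,interpolation=cv2.INTER_CUBIC))
w=cv2.imread('pics/w6.png')
cv2.imwrite('pics/w6z.png',cv2.resize(w[200:420,280:520],None,fx=2.6,fy=2.6))
E
```

```text
t 5.925 pos [ 0.5457 -0.2545  0.172 ] yaw 44.15 x [ 8.e-04 -3.e-04 -1.e+00] J [-30.4  12.1  74.3   0.   93.6 -74.5] F [-0.26 -0.14 -2.33] M [-0.013 -0.029  0.029] w 0.0378
```

View pics/w6z.png

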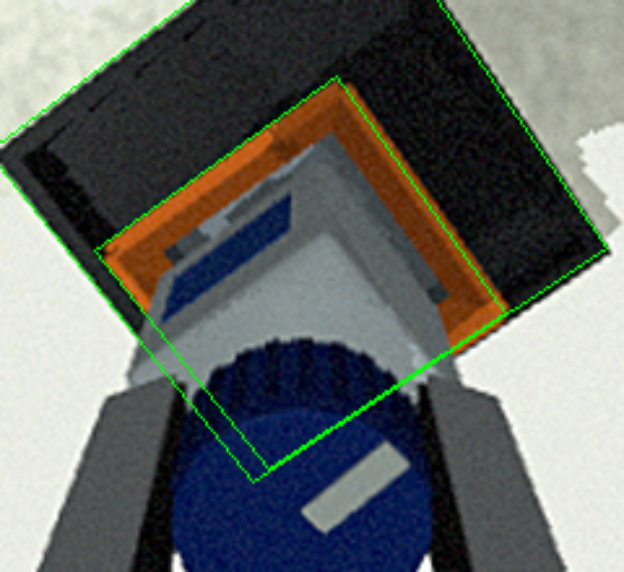

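View pics/s6.png

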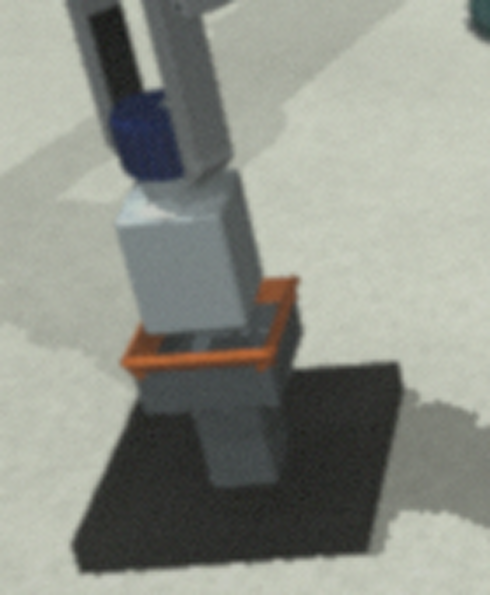

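The bottle sits inside the lip outline with a margin of roughly 9.5 and 9.2 mm to the outer edges, so both sides are even. I'll shift 1 mm and lower it slowly.

>>> {"fn": "send_rows", "kwargs": {
  "commands": [
    {"dx":4,"dy":0,"dz":1,"ax":0,"ay":0,"az":0,"grip":1},
    {"dx":8,"dy":0,"dz":1,"ax":0,"ay":0,"az":0,"grip":1},
    {"dx":12,"dy":0,"dz":1,"ax":0,"ay":0,"az":0,"grip":1},
    {"dx":15,"dy":0,"dz":1,"ax":0,"ay":0,"az":0,"grip":1},
    {"dx":15,"dy":0,"dz":1,"ax":0,"ay":0,"az":0,"grip":1}
  ]
}}

```text
t: 6.65
ee_pos: [0.5463, -0.2545, 0.1562]
tool_rot: [0.651, 0.276, 0.651, -0.275]
contact_force: [1.1, 1.9, -2.3]
grip_width: 0.0373
```

```bash
python3 - <<'E'
from look import *
s=info()
n=(.5467,-.2545)
wl('w7',[],s)
a=capture('scene')[:,:,::-1].copy(); cv2.imwrite('pics/s7.png',cv2.resize(a[140:310,50:190],None,fx=3.5,fy=3.5,interpolation=cv2.INTER_CUBIC))
w=cv2.imread('pics/w7.png')
cv2.imwrite('pics/w7z.png',cv2.resize(w[200:420,280:520],None,fx=2.6,fy=2.6))
E
```

```text
t 6.65 pos [ 0.5463 -0.2545  0.1562] yaw 44.17 x [ 1.0e-04  1.1e-03 -1.0e+00] J [-30.4  12.5  75.6   0.1  91.9 -74.6] F [ 1.09  1.88 -2.33] M [ 0.284 -0.107 -0.02 ] w 0.0373
```

View pics/w7z.png

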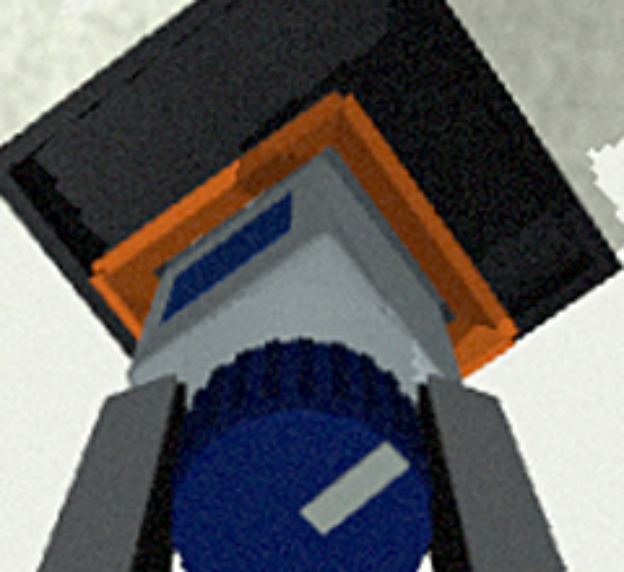

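View pics/s7.png

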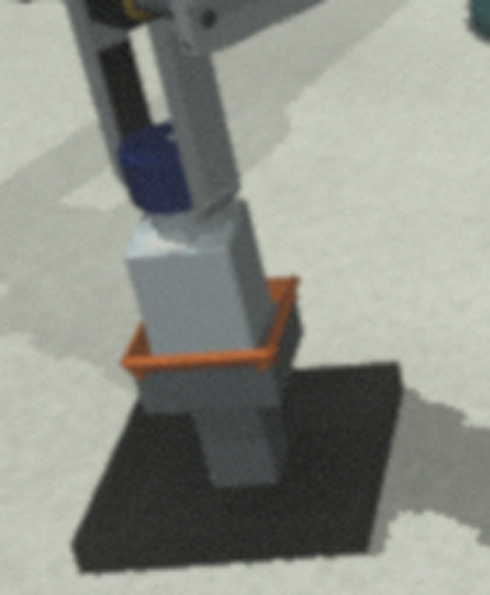

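The bottle is in the flare, with a light sideways reaction of about 2 N along tool +y. I'll ease +1 mm in y and go on down.

>>> {"fn": "send_rows", "kwargs": {
  "commands": [
    {"dx":0,"dy":1,"dz":0,"ax":0,"ay":0,"az":0,"grip":1},
    {"dx":3,"dy":1.2,"dz":0,"ax":0,"ay":0,"az":0,"grip":1},
    {"dx":6,"dy":1.2,"dz":0,"ax":0,"ay":0,"az":0,"grip":1},
    {"dx":9,"dy":1.2,"dz":0,"ax":0,"ay":0,"az":0,"grip":1},
    {"dx":9,"dy":1.2,"dz":0,"ax":0,"ay":0,"az":0,"grip":1}
  ]
}}

```text
t: 7.38
ee_pos: [0.5468, -0.2542, 0.1469]
tool_rot: [0.651, 0.275, 0.652, -0.275]
contact_force: [-0.3, 0.9, -2.6]
grip_width: 0.0375
```

```bash
python3 - <<'E'
from look import *
s=info()
E
```

```text
t 7.375 pos [ 0.5468 -0.2542  0.1469] yaw 44.15 x [-7.e-04  3.e-04 -1.e+00] J [-30.3  12.8  76.3  -0.   90.9 -74.5] F [-0.26  0.91 -2.56] M [ 0.096 -0.026 -0.007] w 0.0375
```

>>> {"fn": "send_rows", "kwargs": {
  "commands": [
    {"dx":2,"dy":0,"dz":0,"ax":0,"ay":0,"az":0,"grip":1},
    {"dx":3.5,"dy":0,"dz":0,"ax":0,"ay":0,"az":0,"grip":1},
    {"dx":4.5,"dy":0,"dz":0,"ax":0,"ay":0,"az":0,"grip":1},
    {"dx":4.5,"dy":0,"dz":0,"ax":0,"ay":0,"az":0,"grip":1}
  ]
}}

```text
t: 7.88
ee_pos: [0.547, -0.2542, 0.1428]
tool_rot: [0.651, 0.275, 0.651, -0.275]
contact_force: [0.2, 0.6, -2.0]
grip_width: 0.0375
```

```bash
python3 - <<'E'
from look import *
s=info()
E
```

```text
t 7.875 pos [ 0.547  -0.2542  0.1428] yaw 44.15 x [-1.e-04  1.e-04 -1.e+00] J [-30.3  12.9  76.7   0.   90.4 -74.5] F [ 0.24  0.57 -2.05] M [ 0.092 -0.042 -0.033] w 0.0375
```

Nearly there. I'll go down another 1.5 mm and watch the vertical force.

>>> {"fn": "send_rows", "kwargs": {
  "commands": [
    {"dx":0.7,"dy":0,"dz":0,"ax":0,"ay":0,"az":0,"grip":1},
    {"dx":1.5,"dy":0,"dz":0,"ax":0,"ay":0,"az":0,"grip":1},
    {"dx":1.5,"dy":0,"dz":0,"ax":0,"ay":0,"az":0,"grip":1}
  ]
}}

```text
t: 8.25
ee_pos: [0.5471, -0.2543, 0.1424]
tool_rot: [0.652, 0.275, 0.651, -0.276]
contact_force: [-1.6, 0.6, 2.7]
grip_width: 0.0375
```

```bash
python3 - <<'E'
from look import *
s=info()
wl('w8',[],s)
a=capture('scene')[:,:,::-1].copy(); cv2.imwrite('pics/s8.png',cv2.resize(a[140:310,50:190],None,fx=3.5,fy=3.5,interpolation=cv2.INTER_CUBIC))
E
```

```text
t 8.25 pos [ 0.5471 -0.2543  0.1424] yaw 44.15 x [ 8.e-04 -6.e-04 -1.e+00] J [-30.3  12.9  76.8  -0.   90.3 -74.5] F [-1.56  0.61  2.74] M [ 0.238  0.264 -0.055] w 0.0375
```

View pics/s8.png

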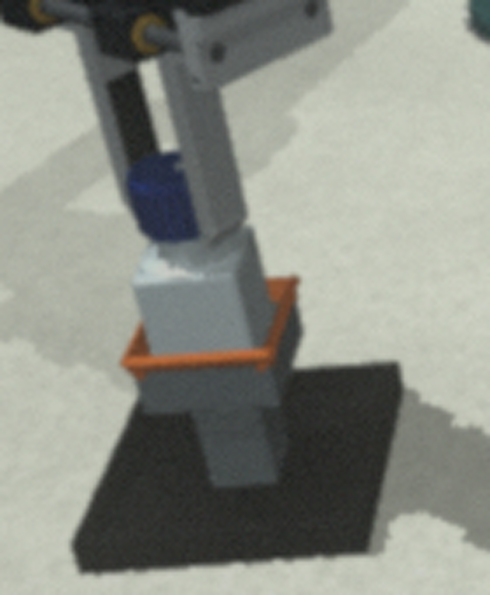

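View pics/w8.png

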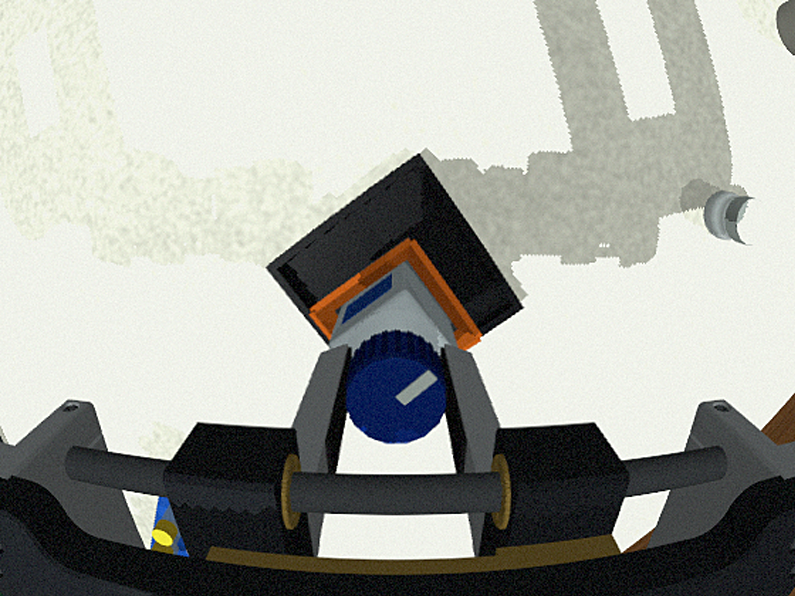

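Floor contact: Fz went from -2.0 to +2.7 N at TCP z 0.1424, against an expected 0.1425, so the bottle is seated. Next I'll screw clockwise (+ax), following the descent and orbiting about 1 mm for the grip offset.

>>> {"fn": "send_rows", "kwargs": {
  "commands": [
    {"dx":0.1,"dy":0.2,"dz":0,"ax":8,"ay":0,"az":0,"grip":1},
    {"dx":0.2,"dy":0.3,"dz":0.1,"ax":18,"ay":0,"az":0,"grip":1},
    {"dx":0.3,"dy":0.5,"dz":0.1,"ax":28,"ay":0,"az":0,"grip":1},
    {"dx":0.4,"dy":0.6,"dz":0.2,"ax":38,"ay":0,"az":0,"grip":1},
    {"dx":0.5,"dy":0.7,"dz":0.3,"ax":48,"ay":0,"az":0,"grip":1},
    {"dx":0.6,"dy":0.8,"dz":0.5,"ax":58,"ay":0,"az":0,"grip":1},
    {"dx":0.7,"dy":0.9,"dz":0.6,"ax":65,"ay":0,"az":0,"grip":1},
    {"dx":0.7,"dy":0.9,"dz":0.6,"ax":65,"ay":0,"az":0,"grip":1}
  ]
}}

```text
t: 9.35
ee_pos: [0.5488, -0.2541, 0.1416]
tool_rot: [0.402, 0.582, 0.401, -0.581]
contact_force: [0.6, 1.5, 3.6]
grip_width: 0.0374
```

```bash
python3 - <<'E'
from look import *
s=info()
wl('w9',[],s)
E
```

```text
t 9.35 pos [ 0.5488 -0.2541  0.1416] yaw -20.76 x [ 2.1e-03 -7.0e-04 -1.0e+00] J [-30.2  13.   76.7   0.   90.2  -9.5] F [0.56 1.5  3.58] M [0.149 0.019 0.027] w 0.0374
```

View pics/w9.png

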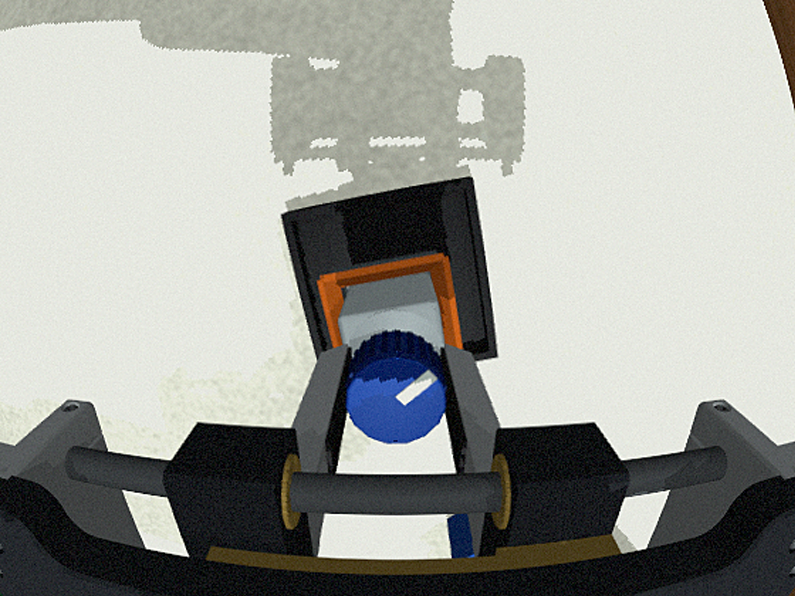

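The cap turned with the gripper: the index line is unchanged in the tool view and the bottle stayed in the nest. I'll continue in smaller steps towards the stop.

>>> {"fn": "send_rows", "kwargs": {
  "commands": [
    {"dx":0.1,"dy":0.1,"dz":0,"ax":7,"ay":0,"az":0,"grip":1},
    {"dx":0.1,"dy":0.1,"dz":0.1,"ax":14,"ay":0,"az":0,"grip":1},
    {"dx":0.1,"dy":0.1,"dz":0.1,"ax":14,"ay":0,"az":0,"grip":1}
  ]
}}

```text
t: 9.78
ee_pos: [0.5489, -0.2544, 0.1415]
tool_rot: [0.329, 0.627, 0.328, -0.626]
contact_force: [0.8, 0.3, 3.9]
grip_width: 0.0376
```

```bash
python3 - <<'E'
from look import *
s=info()
E
```

```text
t 9.775 pos [ 0.5489 -0.2544  0.1415] yaw -34.69 x [ 2.3e-03 -9.0e-04 -1.0e+00] J [-30.2  13.   76.7   0.   90.2   4.4] F [0.82 0.33 3.94] M [ 0.163 -0.181 -0.072] w 0.0376
```

>>> {"fn": "send_rows", "kwargs": {
  "commands": [
    {"dx":0.1,"dy":0.1,"dz":0,"ax":5,"ay":0,"az":0,"grip":1},
    {"dx":0.1,"dy":0.1,"dz":0,"ax":5,"ay":0,"az":0,"grip":1}
  ]
}}

```text
t: 10.02
ee_pos: [0.5489, -0.2544, 0.1414]
tool_rot: [0.301, 0.641, 0.3, -0.639]
contact_force: [0.9, 1.0, 5.2]
grip_width: 0.0371
```

```bash
python3 - <<'E'
from look import *
s=info()
E
```

```text
t 10.025 pos [ 0.5489 -0.2544  0.1414] yaw -39.66 x [ 2.1e-03 -9.0e-04 -1.0e+00] J [-30.2  13.   76.7   0.   90.2   9.4] F [0.91 1.   5.17] M [ 0.071 -0.214  0.003] w 0.0371
```

>>> {"fn": "send_rows", "kwargs": {
  "commands": [
    {"dx":0.1,"dy":0,"dz":0,"ax":4,"ay":0,"az":0,"grip":1},
    {"dx":0.1,"dy":0,"dz":0,"ax":4,"ay":0,"az":0,"grip":1}
  ]
}}

```text
t: 10.28
ee_pos: [0.5489, -0.2545, 0.1413]
tool_rot: [0.279, 0.651, 0.278, -0.65]
contact_force: [1.3, -0.2, 4.9]
grip_width: 0.0375
```

```bash
python3 - <<'E'
from look import *
s=info()
E
```

```text
t 10.275 pos [ 0.5489 -0.2545  0.1413] yaw -43.67 x [ 0.0021 -0.001  -1.    ] J [-30.2  13.   76.7   0.   90.2  13.4] F [ 1.32 -0.24  4.89] M [-0.001 -0.296 -0.044] w 0.0375
```

>>> {"fn": "send_rows", "kwargs": {
  "commands": [
    {"dx":0,"dy":0,"dz":0,"ax":4,"ay":0,"az":0,"grip":1},
    {"dx":0,"dy":0,"dz":0,"ax":4,"ay":0,"az":0,"grip":1}
  ]
}}

```text
t: 10.52
ee_pos: [0.5489, -0.2546, 0.1412]
tool_rot: [0.256, 0.66, 0.255, -0.659]
contact_force: [1.6, 0.4, 5.1]
grip_width: 0.0372
```

```bash
python3 - <<'E'
from look import *
s=info();print(s['joint_torque'])
E
```

```text
t 10.525 pos [ 0.5489 -0.2546  0.1412] yaw -47.67 x [ 0.0021 -0.0011 -1.    ] J [-30.3  13.   76.7   0.   90.2  17.4] F [1.55 0.38 5.12] M [-0.048 -0.337  0.015] w 0.0372
[ -0.59486741 -36.27544641 -26.29594266  -0.31722366   0.69069872
   0.07663511]
```

>>> {"fn": "send_rows", "kwargs": {
  "commands": [
    {"dx":0,"dy":0,"dz":0,"ax":4,"ay":0,"az":0,"grip":1},
    {"dx":0,"dy":0,"dz":0,"ax":4,"ay":0,"az":0,"grip":1}
  ]
}}

```text
t: 10.78
ee_pos: [0.5489, -0.2546, 0.1412]
tool_rot: [0.233, 0.668, 0.231, -0.667]
contact_force: [2.3, -0.5, 6.2]
grip_width: 0.0375
```

```bash
python3 - <<'E'
from look import *
s=info();print(s['joint_torque'])
E
```

```text
t 10.775 pos [ 0.5489 -0.2546  0.1412] yaw -51.67 x [ 0.002  -0.0012 -1.    ] J [-30.3  13.   76.7  -0.   90.2  21.4] F [ 2.26 -0.46  6.24] M [-0.07  -0.328 -0.028] w 0.0375
[ -0.52116361 -36.37129426 -26.33586109  -0.27434357   0.7175687
   0.07070487]
```

>>> {"fn": "send_rows", "kwargs": {
  "commands": [
    {"dx":0,"dy":0,"dz":0,"ax":3,"ay":0,"az":0,"grip":1},
    {"dx":0,"dy":0,"dz":0,"ax":3,"ay":0,"az":0,"grip":1}
  ]
}}

```text
t: 11.02
ee_pos: [0.5489, -0.2547, 0.1412]
tool_rot: [0.215, 0.674, 0.214, -0.673]
contact_force: [3.4, -0.3, 5.8]
grip_width: 0.0378
```

```bash
python3 - <<'E'
from look import *
s=info();print(s['joint_torque'])
E
```

```text
t 11.025 pos [ 0.5489 -0.2547  0.1412] yaw -54.65 x [ 0.0019 -0.0014 -1.    ] J [-30.3  13.   76.7  -0.   90.1  24.4] F [ 3.39 -0.33  5.84] M [-0.125 -0.334  0.13 ] w 0.0378
[ -0.50665956 -36.39831662 -26.24540806  -0.19084233   0.79606829
   0.17832984]
```

J6 torque is a clean signal: it was steady at about 0.07 N·m and has now jumped to 0.18. I'll go a bit further to confirm the stop.

>>> {"fn": "send_rows", "kwargs": {
  "commands": [
    {"dx":0,"dy":0,"dz":0,"ax":3,"ay":0,"az":0,"grip":1},
    {"dx":0,"dy":0,"dz":0,"ax":3,"ay":0,"az":0,"grip":1}
  ]
}}

```text
t: 11.28
ee_pos: [0.5488, -0.2539, 0.1412]
tool_rot: [0.197, 0.68, 0.197, -0.678]
contact_force: [1.8, 1.2, 5.3]
grip_width: 0.0373
```

```bash
python3 - <<'E'
from look import *
s=info();print(s['joint_torque'])
wl('w10',[],s)
E
```

```text
t 11.275 pos [ 0.5488 -0.2539  0.1412] yaw -57.61 x [ 0.0017  0.     -1.    ] J [-30.2  13.   76.7   0.1  90.2  27.4] F [1.82 1.17 5.32] M [ 0.116 -0.318  0.222] w 0.0373
[ -1.40213482 -36.08877182 -26.43412471  -0.59378782   0.46350569
   0.28909167]
```

View pics/w10.png

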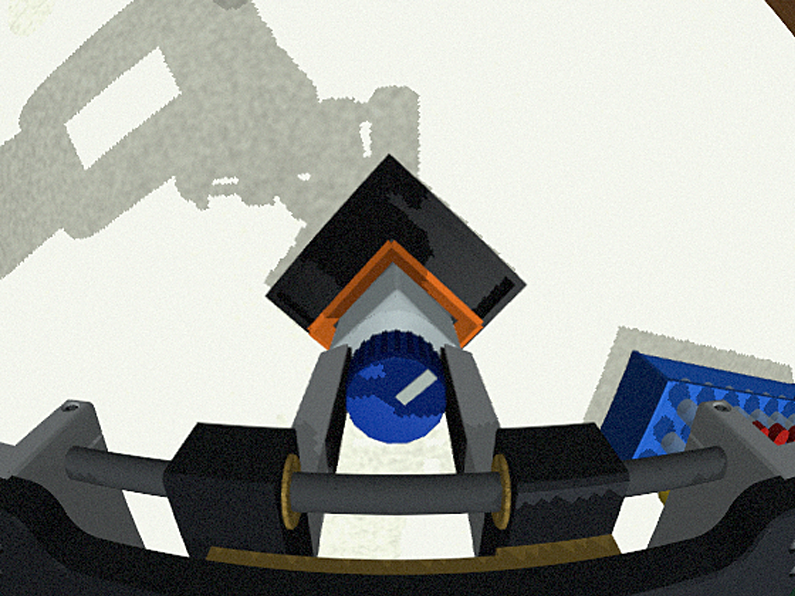

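>>> {"fn": "send_rows", "kwargs": {
  "commands": [
    {"dx":0,"dy":0,"dz":0,"ax":3,"ay":0,"az":0,"grip":1},
    {"dx":0,"dy":0,"dz":0,"ax":3,"ay":0,"az":0,"grip":1}
  ]
}}

```text
t: 11.58
ee_pos: [0.5484, -0.2539, 0.1411]
tool_rot: [0.18, 0.684, 0.18, -0.684]
contact_force: [0.9, 1.3, 6.1]
grip_width: 0.0375
```

```bash
python3 - <<'E'
from look import *
s=info();print(s['joint_torque'])
wl('w11',[],s)
import cv2
a=[cv2.resize(cv2.convertScaleAbs(cv2.imread(f'pics/{n}_raw.png')[160:320,200:340],alpha=1.4),None,fx=2.8,fy=2.8,interpolation=cv2.INTER_CUBIC) for n in ('w8','w11')]
cv2.imwrite('pics/cmp.png',np.hstack(a))
E
```

```text
t 11.575 pos [ 0.5484 -0.2539  0.1411] yaw -60.56 x [ 6.e-04 -1.e-04 -1.e+00] J [-30.2  13.   76.7   0.   90.2  30.3] F [0.89 1.25 6.15] M [ 0.119 -0.052  0.588] w 0.0375
[ -1.30007956 -36.03430152 -26.64894104  -0.36728307   0.21340982
   0.62824599]
```

View pics/cmp.png

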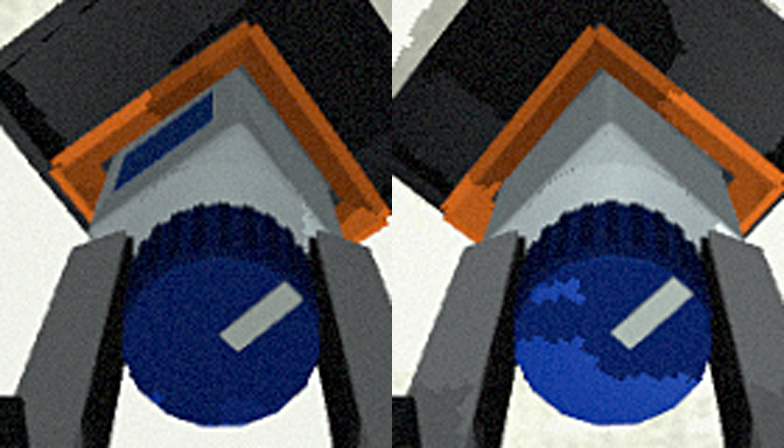

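The hard stop is clear: torque rises 0.07, 0.18, 0.29, 0.63 N·m with no visible slip of the index line. After an exact quarter turn the square bottle must look the same in the tool view as it does now (mod 90°), so this picture is the reference. Backing off, following the 1 mm rise.

>>> {"fn": "send_rows", "kwargs": {
  "commands": [
    {"dx":-0.1,"dy":-0.1,"dz":0,"ax":-7,"ay":0,"az":0,"grip":1},
    {"dx":-0.2,"dy":-0.3,"dz":0,"ax":-17,"ay":0,"az":0,"grip":1},
    {"dx":-0.3,"dy":-0.5,"dz":0.1,"ax":-27,"ay":0,"az":0,"grip":1},
    {"dx":-0.4,"dy":-0.6,"dz":0.2,"ax":-37,"ay":0,"az":0,"grip":1},
    {"dx":-0.5,"dy":-0.7,"dz":0.3,"ax":-47,"ay":0,"az":0,"grip":1},
    {"dx":-0.6,"dy":-0.8,"dz":0.5,"ax":-57,"ay":0,"az":0,"grip":1},
    {"dx":-0.7,"dy":-0.9,"dz":0.6,"ax":-67,"ay":0,"az":0,"grip":1},
    {"dx":-0.8,"dy":-1,"dz":0.7,"ax":-75,"ay":0,"az":0,"grip":1}
  ]
}}

```text
t: 12.62
ee_pos: [0.5467, -0.2537, 0.1418]
tool_rot: [0.559, 0.432, 0.56, -0.433]
contact_force: [-0.7, 1.8, 5.9]
grip_width: 0.0379
```

>>> {"fn": "send_rows", "kwargs": {
  "commands": [
    {"dx":-0.1,"dy":0,"dz":0.1,"ax":-8,"ay":0,"az":0,"grip":1},
    {"dx":-0.2,"dy":0,"dz":0.2,"ax":-14,"ay":0,"az":0,"grip":1},
    {"dx":-0.2,"dy":0,"dz":0.2,"ax":-14,"ay":0,"az":0,"grip":1}
  ]
}}

```text
t: 13.0
ee_pos: [0.5464, -0.2538, 0.1419]
tool_rot: [0.607, 0.362, 0.608, -0.362]
contact_force: [-1.1, 1.4, 6.0]
grip_width: 0.0375
```

```bash
cat > cmp.py <<'E'
import sys
from look import *
n=sys.argv[1]
s=info();print(s['joint_torque'][5])
wl(n,[],s)
a=[cv2.resize(cv2.convertScaleAbs(cv2.imread(f'pics/{k}_raw.png')[170:290,215:335],alpha=1.6),None,fx=3.3,fy=3.3,interpolation=cv2.INTER_CUBIC) for k in ('w11',n)]
for k in a:
    for x in range(0,396,33): k[::3,x]=(0,255,255); k[x,::3]=(0,255,255)
cv2.imwrite(f'pics/cmp_{n}.png',np.hstack(a))
E
python3 cmp.py w12
```

```text
t 13.0 pos [ 0.5464 -0.2538  0.1419] yaw 28.38 x [-1.4e-03  1.0e-04 -1.0e+00] J [-30.3  12.9  76.8  -0.   90.4 -58.7] F [-1.1   1.41  6.05] M [0.133 0.166 0.099] w 0.0375
-0.09171095676720142
```

View pics/cmp_w12.png

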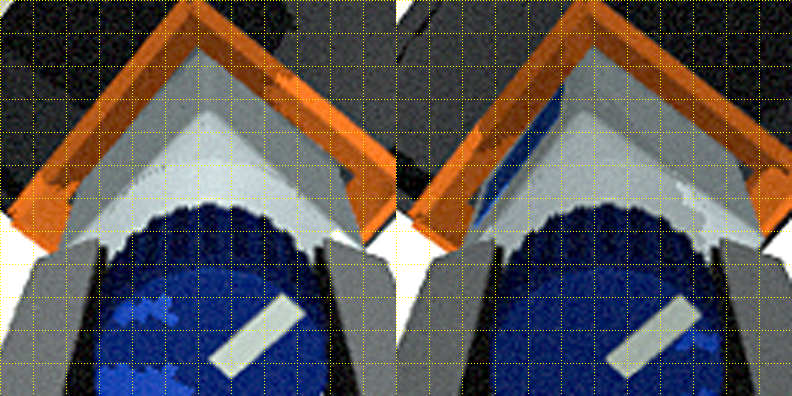

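Both views show the same grip, with the index line unchanged. The bottle's near corner has shifted left by about 23 zoomed px, so the bottle followed the cap by a few degrees through the nest's play. I'll measure how much.

```bash
cat > zoom.py <<'E'
import sys,cv2,numpy as np
n=sys.argv[1]
a=cv2.imread(f'pics/{n}_raw.png')[175:245,225:325]
a=cv2.resize(cv2.convertScaleAbs(a,alpha=1.7),None,fx=8,fy=8,interpolation=cv2.INTER_CUBIC)
for x in range(0,800,80): a[::4,x]=(0,255,255)
for y in range(0,560,80): a[y,::4]=(0,255,255)
cv2.imwrite(f'pics/z_{n}.png',a)
E
python3 zoom.py w11; python3 zoom.py w12
```

```text
(no output)
```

View pics/z_w11.png

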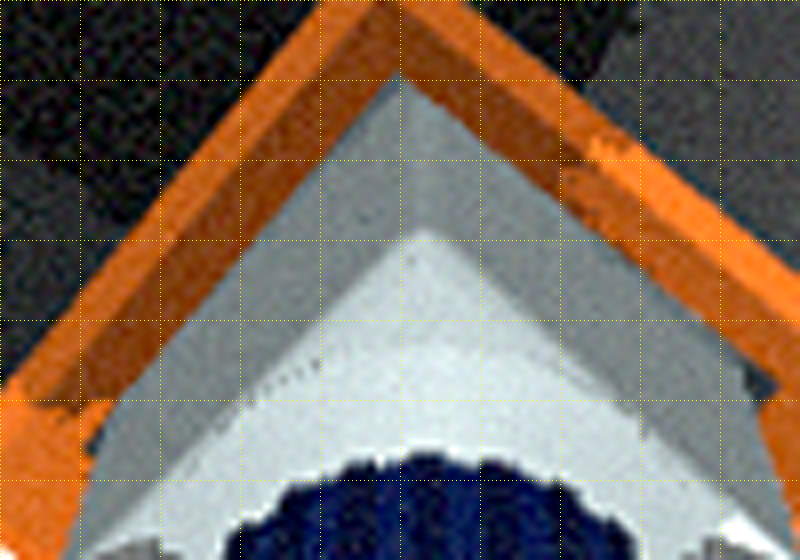

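View pics/z_w12.png

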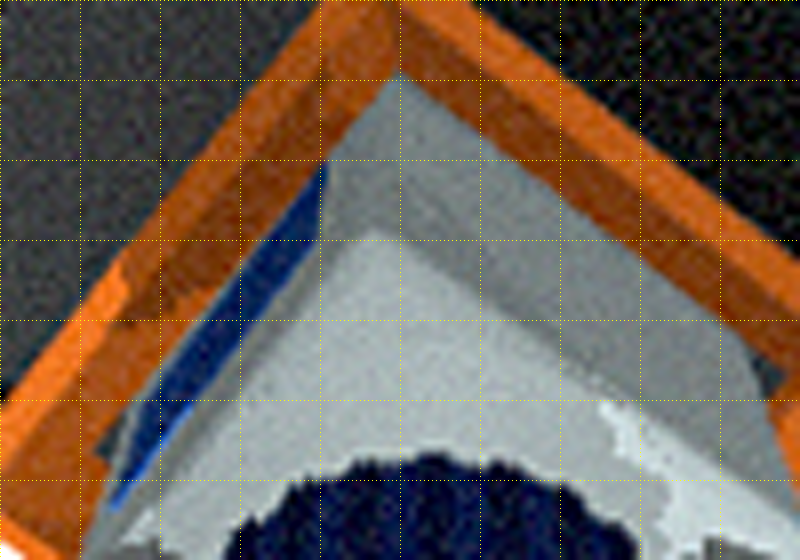

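```bash
cat > ang.py <<'E'
from h import *
def back(u,v,xt):
    m=camera_model('wrist');K=m['camera_matrix'];M=m['mount']
    x=(u-K[0,2]);y=(v-K[1,2]);r=np.hypot(x,y);th=r/K[0,0]
    d=np.array([np.sin(th)*x/r,-np.sin(th)*y/r,-np.cos(th)])
    D=M[:3,:3]@d;o=M[:3,3];t=(xt-o[0])/D[0];return (o+t*D)*1000
def ang(p,q,xt):
    A=back(225+p[0]/8-.44,175+p[1]/8-.44,xt);B=back(225+q[0]/8-.44,175+q[1]/8-.44,xt)
    d=B-A;return np.degrees(np.arctan2(-d[2],d[1])),A.round(1),B.round(1)
E
python3 - <<'E'
from ang import *
print('ref R',ang((440,243),(780,528),.011)); print('ref L',ang((410,243),(95,540),.011))
print('now R',ang((400,243),(790,515),.012)); print('now L',ang((365,247),(125,535),.012))
# nest lip outer edges, same check (plane z=.094 -> x=TCPz-.094)
print('lip ref R',ang((470,0),(800,280),.047),'now',ang((480,5),(800,265),.048))
print('lip ref L',ang((320,5),(5,385),.047),'now',ang((325,0),(5,400),.048))
E
```

```text
ref R (np.float64(-41.01476447662276), array([ 11. ,   1.3, -29.1]), array([11. , 28.3, -5.6]))
ref L (np.float64(-135.67553668447692), array([ 11. ,  -1. , -29.1]), array([ 11. , -26.1,  -4.6]))
now R (np.float64(-36.00915407632), array([ 12. ,  -1.8, -28.8]), array([12. , 29.2, -6.3]))
now L (np.float64(-129.02504696289188), array([ 12. ,  -4.4, -28.5]), array([ 12. , -23.8,  -4.6]))
lip ref R (np.float64(-40.44020629733055), array([ 47. ,   4.1, -41.1]), array([ 47. ,  34.3, -15.3])) now (np.float64(-39.20332758983923), array([ 48. ,   5. , -40.5]), array([ 48. ,  34.4, -16.4]))
lip ref L (np.float64(-129.88721414744532), array([ 47. ,  -9.2, -40.7]), array([ 47. , -38.8,  -5.2])) now (np.float64(-128.89553667890104), array([ 48. ,  -8.8, -40.9]), array([ 48. , -39.1,  -3.3]))
```

The lip overlay checks out: it rotated by 1.1°, as expected from the 88.94° tool turn. The bottle sits about 5.8° short of the quarter turn relative to the cap, so I'll turn 5.5° more and compare again.

>>> {"fn": "send_rows", "kwargs": {
  "commands": [
    {"dx":0,"dy":0,"dz":0,"ax":-3,"ay":0,"az":0,"grip":1},
    {"dx":-0.1,"dy":0,"dz":0,"ax":-5.5,"ay":0,"az":0,"grip":1},
    {"dx":-0.1,"dy":0,"dz":0,"ax":-5.5,"ay":0,"az":0,"grip":1}
  ]
}}

```text
t: 13.42
ee_pos: [0.5464, -0.2539, 0.142]
tool_rot: [0.623, 0.333, 0.624, -0.333]
contact_force: [0.2, 1.4, 6.1]
grip_width: 0.0372
```

```bash
python3 cmp.py w13; python3 zoom.py w13; cat > edge.py <<'E'
import sys
from ang import *
def fit(n,p,q,xt):
    g=cv2.GaussianBlur(cv2.cvtColor(cv2.imread(f'pics/{n}_raw.png'),cv2.COLOR_BGR2GRAY).astype(np.float32),(0,0),.8)
    P=np.array([225+p[0]/8-.44,175+p[1]/8-.44]);Q=np.array([225+q[0]/8-.44,175+q[1]/8-.44])
    d=(Q-P)/np.linalg.norm(Q-P);nn=np.array([-d[1],d[0]])
    pts=[]
    for t in np.linspace(0,1,60):
        c=P+t*(Q-P);o=np.arange(-3,3.01,.1);S=c+o[:,None]*nn
        v=cv2.remap(g,S[:,0].astype(np.float32)[None],S[:,1].astype(np.float32)[None],cv2.INTER_CUBIC)[0]
        k=np.abs(np.gradient(v)).argmax()
        if 0<k<len(o)-1: pts.append(S[k])
    W=np.array([back(u,v,xt) for u,v in pts])[:,1:]
    vx,vy,x0,y0=cv2.fitLine(W.astype(np.float32),cv2.DIST_HUBER,0,.01,.01).ravel()
    a=np.degrees(np.arctan2(-vy,vx))%180
    res=np.abs((W[:,0]-x0)*-vy+(W[:,1]-y0)*vx)
    return round(float(a),2),round(float(np.median(res)),2),len(pts)
E
python3 - <<'E'
from edge import *
print('ref',fit('w11',(460,260),(760,511),.011),fit('w11',(395,257),(150,488),.011))
print('w12',fit('w12',(410,250),(570,361),.012),fit('w12',(365,247),(165,487),.012))
E
```

```text
t 13.425 pos [ 0.5464 -0.2539  0.142 ] yaw 33.85 x [-1.6e-03  1.0e-04 -1.0e+00] J [-30.3  12.9  76.8  -0.   90.4 -64.1] F [0.25 1.35 6.09] M [ 0.064  0.183 -0.029] w 0.0372
-0.026325600338168442
ref (136.12, 0.18, 60) (46.33, 0.21, 60)
w12 (143.6, 0.15, 60) (54.43, 0.17, 59)
```

View pics/z_w13.png

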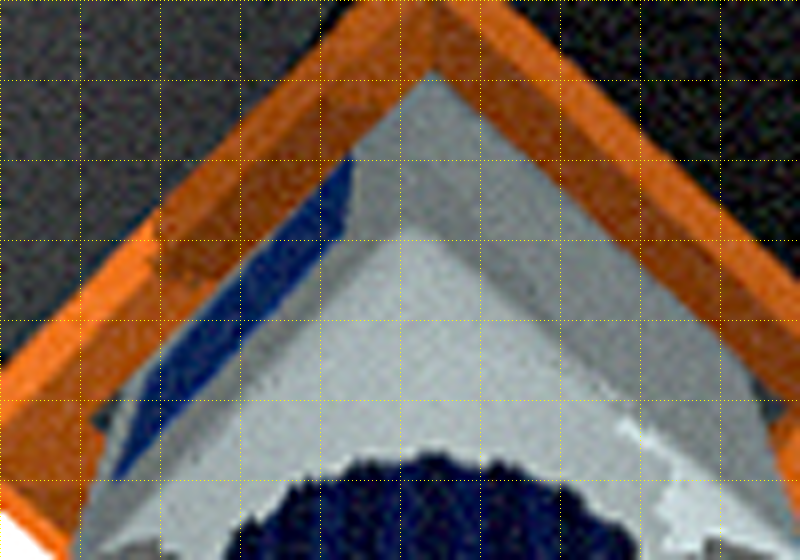

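```bash
python3 - <<'E'
from edge import *
print('w13',fit('w13',(440,250),(600,387),.012),fit('w13',(395,250),(150,500),.012))
print('ref same spans',fit('w11',(445,247),(600,377),.011),fit('w11',(405,248),(150,488),.011))
# lip outer edges
print('lip ref',fit('w11',(480,10),(790,272),.047),fit('w11',(310,16),(30,353),.047))
print('lip w13',fit('w13',(525,20),(780,278),.048),fit('w13',(340,20),(20,348),.048))
# index line orientation per image (cap slip)
for n in ('w4','w8','w11','w12','w13'):
    im=cv2.imread(f'pics/{n}_raw.png').astype(int)[240:300,270:315]
    m=((im.min(2)>70)&(im[:,:,0]-im[:,:,2]<40)).astype(np.uint8)
    k,lab,st,cen=cv2.connectedComponentsWithStats(m)
    i=[j for j in range(1,k) if st[j,4]>40]
    for j in i:
        y,x=np.where(lab==j);W=np.array([back(a+270,b+240,-.03) for a,b in zip(x,y)])[:,1:]
        r=cv2.minAreaRect(W.astype(np.float32));e=np.linalg.eigh(np.cov(W.T))[1][:,1]
        print(n,st[j],W.mean(0).round(1),np.degrees(np.arctan2(-e[1],e[0])).round(1)%180)
E
```

```text
w13 (138.2, 0.18, 60) (48.89, 0.17, 60)
ref same spans (136.55, 0.2, 60) (46.55, 0.16, 60)
lip ref (140.22, 0.18, 60) (50.55, 0.13, 60)
lip w13 (136.1, 0.16, 60) (45.86, 0.15, 60)
w4 [33  0 12 10 57] [ 15.3 -21.3] 8.0
w4 [  9  21  29  24 258] [ 7.9 -4.4] 43.0
w8 [30  0 15 10 64] [ 15.3 -21.3] 168.5
w8 [  9  21  29  24 268] [ 8.  -4.5] 42.400000000000006
w11 [33  0 12 10 62] [ 15.4 -21.3] 5.0
w11 [  8  19  29  25 289] [ 7.7 -5.2] 45.19999999999999
w11 [37 49  8 11 43] [18.3  9.8] 80.3
w12 [33  0 12  9 57] [ 15.5 -21.4] 5.0
w12 [  9  20  28  24 266] [ 7.8 -5. ] 43.30000000000001
w12 [37 50  8 10 44] [18.2  9.8] 79.8
w13 [33  0 12  9 57] [ 15.4 -21.3] 7.0
w13 [  9  20  28  24 266] [ 7.8 -5. ] 43.599999999999994
w13 [37 50  8 10 44] [18.2  9.8] 79.8
```

The sub-pixel fits put the turn between 86° and 88°, depending on whether I count roughly 1.5° of possible cap slip in the grip. All of the last 5.5° went into unscrewing. I'll add 3° more.

>>> {"fn": "send_rows", "kwargs": {
  "commands": [
    {"dx":0,"dy":0,"dz":0,"ax":-2,"ay":0,"az":0,"grip":1},
    {"dx":0,"dy":0,"dz":0,"ax":-3,"ay":0,"az":0,"grip":1},
    {"dx":0,"dy":0,"dz":0,"ax":-3,"ay":0,"az":0,"grip":1},
    {"dx":0,"dy":0,"dz":0,"ax":-3,"ay":0,"az":0,"grip":1}
  ]
}}

```text
t: 13.98
ee_pos: [0.5463, -0.2539, 0.142]
tool_rot: [0.632, 0.316, 0.633, -0.317]
contact_force: [-1.9, 0.6, 6.3]
grip_width: 0.0374
```

```bash
python3 cmp.py w14; python3 zoom.py w14
python3 - <<'E'
from edge import *
print('w14',fit('w14',(460,257),(620,402),.012),fit('w14',(405,250),(140,500),.012))
cv2.imwrite('pics/t14.png',capture('top')[:,:,::-1]);cv2.imwrite('pics/s14.png',capture('scene')[:,:,::-1])
E
```

```text
t 13.975 pos [ 0.5463 -0.2539  0.142 ] yaw 36.83 x [-0.0016  0.     -1.    ] J [-30.3  12.9  76.8  -0.   90.4 -67.1] F [-1.92  0.56  6.3 ] M [ 0.101  0.213 -0.028] w 0.0374
-0.015651911962777376
w14 (135.49, 0.16, 60) (45.55, 0.21, 60)
```

View pics/cmp_w14.png

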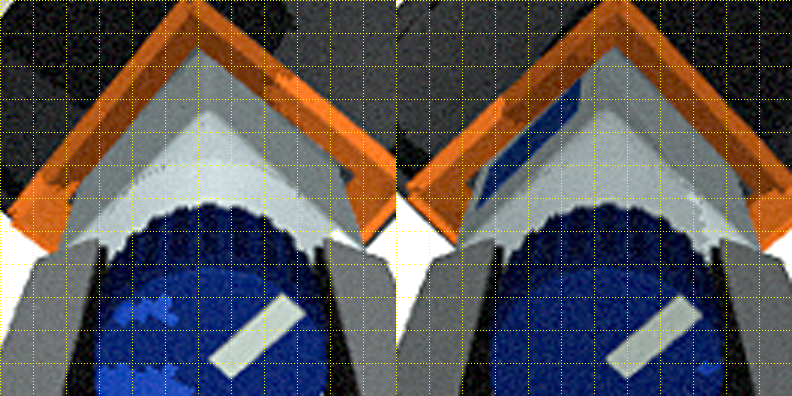

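View pics/s14.png

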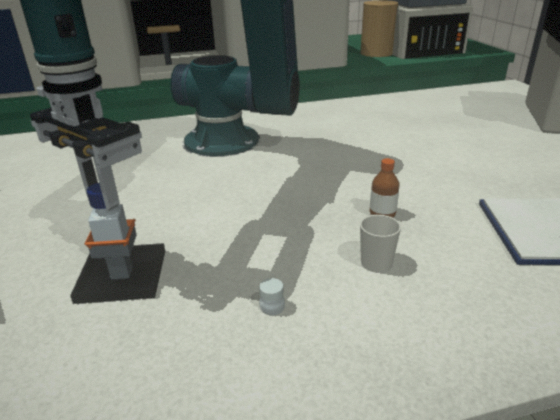

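View pics/t14.png

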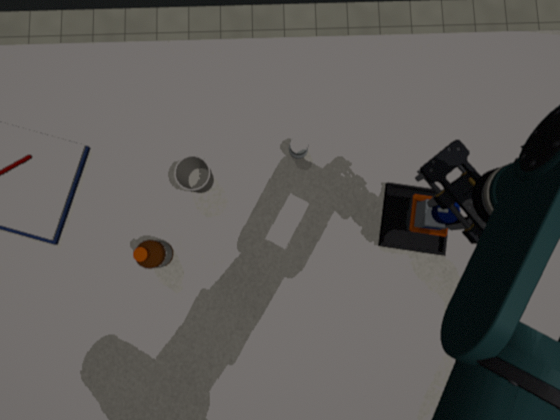

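The near corner is now at the reference position: edges at 135.5°/45.6° against 136.3°/46.4°. The bottle is still pressed down, and the amber bottle, beaker and jar appear at the same pixels as at the start. Handing in.

```bash
python3 -c "
from cell import arm
print(arm.job_done())"
```

```text
the job is handed in; nothing more can be done
None
```

The bottle is down in the nest. Its cap was screwed to the hard stop and then backed off a quarter turn, and the gripper was still holding the cap when I handed in at about 14 s.

- **Seating:** The floor took the load at TCP z 0.1424 m, where I expected 0.1425 m. At the end z was 0.1420 m with about 6 N still pressing down, so the bottle stayed seated.
- **Hard stop:** J6 torque was steady at about 0.07 N·m, then rose to 0.63 N·m after about 105° of clockwise turn. That total includes some play of the bottle in the nest.
- **Back-off:** The last wrist picture puts the cap at about 91° from home by the bottle edges. Allowing for 1–2° of possible cap slip in the grip, it is about 89°. My first hand-picked measurement (5.8° left to go) disagreed with the later sub-pixel fit (7.8°), and I went by the sub-pixel fit.
- **Other items:** The amber bottle, beaker and jar look unmoved in the last scene and top pictures.
- **Moves refused:** The first two moves were rejected because their rows did not have every field filled in. Nothing moved, and I resent the first one with every field.

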